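# Set the overlocker's feed lever to the third notch

## Robot

A 7-joint arm with a two-finger parallel gripper is mounted at the origin on the work surface. World frame = base frame: x ahead of the robot, y to its left, z up, the work surface at z = 0. Lengths are in m, angles in degrees, forces in N, time in s.
With the tool pointing down it reaches from about 0.4 to 0.875 m from the base axis. Payload 19.3 kg.
Tool frame: the origin (TCP) lies midway between the tips of the shut fingers; the grasp point (between the pads) lies 19 mm behind it (r.grasp_offset is the z of the grasp point in the tool frame, in m); z points along the fingers, y is the direction in which the jaws open and shut (so a half turn about z gives the same grasp; the last joint's range is limited). The gripper opens to 85 mm and grips with 20 to 120 N. Pads are 22 mm wide; open, the fingers measure 114 mm over their backs; the gripper's body (76 mm by 85 mm) begins 54 mm behind the grasp point. The pads swing forward as they close: fully open they stand 13 mm farther back than shut.
Start: joints at [-78.048, 29.874, -2.08, 91.645, 1.215, 58.505, -6.463], TCP at [0.172, 0.601, 0.198] pointing down, gripper open.
Joint ranges: [-166.77, 166.77], [-17.47, 122.26], [-85.68, 81.53], [9.62, 139.38], [-72.42, 252.41], [9.2, 110.78], [-144.41, 144.41]. Speed limits (degrees/s): [108.29, 108.29, 136.94, 136.94, 172.46, 172.46, 172.46].

## Interface

Orientations are given as a 3x3 rotation matrix whose columns are the frame's x, y, z axes.
In Python, from station import monitor, optics, sign_off, r gives the robot as it stands.
- The arm moves only by the tool send_rows, never from a script. Its argument "moves" is a list of rows, each a list of 4 numbers: the shift along the tool's x, y, z in mm, then the turn about the tool's z in rad. In form: [[dx, dy, dz, roll], ...]. A call has 1 to 12 rows; each row is the pose to reach, as a shift and turn from the pose commanded when the call began, along the tool's axes at that moment; what a row does not reach only later rows make up. A row lasts 1/12 s, in which the tool goes at most 41.7 mm and 7.16 degrees, less where a joint would pass 70% of its speed; a pose out of reach is approached as far as the arm can. A call with a gripper value outside its range is refused whole. "grip" is the finger opening in mm, from 0 to 85.4, set as the call begins (left out, the last holds). The fingers move at their own pace and stop on an object; "squeeze" is the grip in N (left out, the last holds). Time passes only in rows, so rows that repeat a pose let the fingers close. It gives the time, the measured TCP pose, the force and the opening at its end, in the units of the state.
- monitor.get_state(): the state, without advancing time (a new reading comes with each control period).
- optics.camera(name): name is "scene" or "top"; returns the picture (420x560x3 uint8, blue, green, red); there is no depth.
- optics.camera_model(name): a dict with "fx", "fy", "cx", "cy" (pixels), "extrinsics" (4x4, takes a point from world to camera coordinates). Camera axes: x right, y up, looking along -z (the intrinsics and any distortion apply to the point x, -y, -z); pixel columns grow to the right and rows downward; lengths in m; the calibration is good to about 2 mm. A picture is of the moment at which its call begins. camera_model takes no time and is no camera call.
- sign_off(): hands the job in, once; it reports no verdict.
The state is a dict: "time_s": time; "q": joint angles; "qvel": joint speeds; "effort": joint torques, N m; "tool_pos": TCP position; "ee_rot": TCP orientation; "force": force on the tool from outside, world axes, zero at the start; "moment": the same for the moment, N m; "grip_width": opening from 0.0 (shut) to 1.0 (fully open).
Only numpy, scipy, OpenCV 4.12 (cv2) and the standard library are available. Lean on these libraries where they do the work, as an engineer would, in place of code of your own. Each camera call takes 0.05 s, during which the arm holds its last target. There are 200 camera calls.

## Task

On the overlock machine's deck, push the feed lever (the one with the round black knob) with the fingertips from its parked end towards the tall head, one click at a time: let it rest for about half a second in the first notch, then in the second, and leave it clicked home in the third, never letting it run on to the fourth. Only push it, do not pinch or grip it; leave the flat stitch lever beside it and all the loose things where they are, and finish with the hand clear.

Things in the scene. Friction and masses are not known exactly. Their poses are not given: they have to be found in the camera images.
- machine: grey overlock sewing machine, fixed. z up, origin on the table under the middle of the feed lever's slot; y along the slot, +y away from its tall head. Flat steel deck 80 mm above the table, x -92 to +102 mm, y -80 to +115 mm; beyond y = -85 mm rises the head (270 mm tall, with a handwheel out to y = -310 mm)
- feed_lever (a joint): slide of the feed lever (m): 0 = parked end of its slot, far from the head (machine y = +45 mm); grows towards the head (machine -y) to the end stop at 0.089. Rests in the first notch at 0.031, second 0.045, third 0.059, fourth 0.073, fifth 0.087. Starts parked at 0 to 0.012; runs free up to 0.017
- feed_knob (a point): centre of the feed lever's black upright round knob (cylinder 18 mm across, 24 mm tall), 28 mm above the deck; top 40 mm above the deck. A foot 8 to 17 mm above the deck reaches 26 mm from its axis to machine -x, over the ridges; it is narrower than the knob along y, so a finger pushing along y meets the knob first
- ridge_row (a point): middle of the row of six round steel ridges on the deck beside the slot (machine x -30 to -10 mm, 5 mm high, 14 mm apart). The lever's sprung roller clicks over them: crests at joint values 0.024, 0.038, 0.052, 0.066, 0.080, 0.094. A crest takes 3 to 7 N of push. Past a crest it snaps ahead up to 7 mm into the notch between two ridges and stays
- stitch_blade (a point): middle of the stitch lever's handle: a flat steel blade 26 mm long, 6 mm thick, its top 28 mm above the deck, in its own parallel slot 58 mm to the machine's +x side of the feed lever. Stiff (4 N). Not to be moved
- spool: a small upright thread spool, 28 mm across and 38 mm tall, standing on the deck on the near side of the levers; origin at the centre of its underside. A bystander
- presser_foot: a loose steel presser foot, 12 x 30 mm and 20 mm tall, lying on the deck on the near side of the levers; origin at the centre of its underside. A bystander
- screwdriver: a screwdriver about 190 mm long lying on the table on the near side of the machine. A bystander
- lint_brush: a small brush about 160 mm long lying on the table on the near side of the machine. A bystander
- oil_bottle: an upright oil bottle, 42 mm across and 110 mm tall, on the table to the left of the machine's deck (about 0.2 m along the machine's +y); origin at the centre of its underside. A bystander
- thread_cone: an upright cone of black thread, 62 mm across and 112 mm tall, on the table on the far side of the machine; origin at the centre of its underside. A bystander
- screw_dish: a small aluminium dish, 60 mm across and 22 mm tall, on the table on the far side of the machine; origin at the centre of its underside. A bystander

How it is judged:
By the outcome, as a careful person would: the job done as asked, in the order asked, and still so for the second after the job is handed in, with the robot touching nothing.
It also fails if it takes over 56 s, if anything falls off the work surface, if the arm or the gripper's body presses on something with over 40 N, if the wrist force passes 120 N, or if a joint passes its speed limit or range.

## Working session

There is one attempt and no reset: what is moved stays moved. The work goes in short steps, Python scripts to look and compute and a tool call to move; the robot and the scene stay as the last step left them, time stands still between calls to the robot, and variables do not carry over. Pictures are saved under pics/ and viewed, about 8 in all and at most 12, crops included, and the job is handed in when it is done.

Besides the shell and the picture viewer there is one more tool, called after "Call:" in YAML: its name, and indented under it one key for each argument. send_rows: Moves the arm, as the interface text tells. Its arguments: {"type":"object","properties":{"moves":{"type":"array"},"grip":{"type":"number"},"squeeze":{"type":"number"}},"required":["moves"]}

```bash
mkdir -p pics; ls; python3 - <<'E'
from station import monitor, optics, r
import cv2,numpy as np
for n in("scene","top"):
    cv2.imwrite(f"pics/{n}0.png",optics.camera(n)); m=optics.camera_model(n); print(n,{k:np.round(v,3).tolist() if not isinstance(v,str) else v for k,v in m.items()})
s=monitor.get_state();print({k:np.round(v,3).tolist() for k,v in s.items()})
a=cv2.imread("pics/scene0.png");b=cv2.imread("pics/top0.png")
E
```

```text
pics
scene {'fx': 417.722, 'fy': 417.722, 'cx': 280.281, 'cy': 210.513, 'extrinsics': [[-0.74, 0.673, 0.002, 0.352], [-0.547, -0.604, 0.58, 0.323], [0.392, 0.428, 0.814, -1.021], [0.0, 0.0, 0.0, 1.0]]}
top {'fx': 503.383, 'fy': 503.383, 'cx': 280.57, 'cy': 221.656, 'extrinsics': [[-0.009, -1.0, -0.024, 0.13], [0.996, -0.011, 0.088, -0.561], [-0.088, -0.024, 0.996, -0.964], [0.0, 0.0, 0.0, 1.0]]}
{'time_s': 0.1, 'q': [-78.049, 29.905, -2.082, 91.668, 1.213, 58.505, -6.463], 'qvel': [0.021, -0.142, -0.091, -0.15, 0.038, 0.031, 0.006], 'effort': [0.003, -92.848, 1.984, -37.054, 0.018, 0.005, 0.0], 'tool_pos': [0.172, 0.601, 0.197], 'ee_rot': [[-0.961, 0.275, -0.0], [0.275, 0.961, -0.001], [-0.0, -0.001, -1.0]], 'force': [-0.122, 1.262, 1.389], 'moment': [-0.027, -0.008, -0.027], 'grip_width': 0.999}
```

View pics/scene0.png

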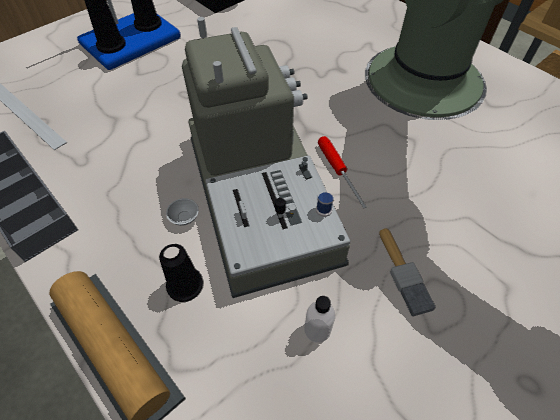

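View pics/top0.png

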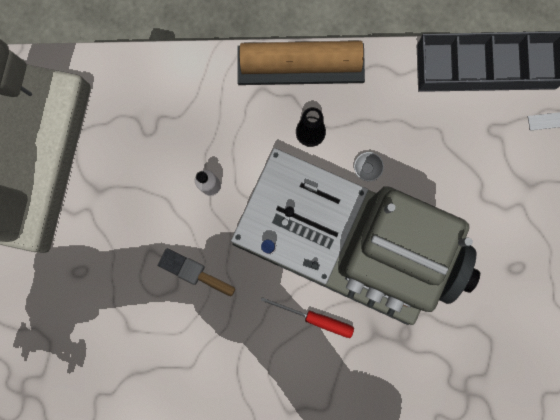

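The top view shows the deck around (300,215), the head to the right, the black knob at about (290,211), ridges at (303,233), the blade at (310,185), the spool at (268,247) and the presser foot at (311,264). In the scene view the knob is at about (280,205). I'll zoom both deck views.

```bash
python3 - <<'E'
import cv2,numpy as np
b=cv2.imread("pics/top0.png")[130:295,225:385]; a=cv2.imread("pics/scene0.png")[150:270,230:350]
b=cv2.resize(b,None,fx=3.6,fy=3.6,interpolation=cv2.INTER_CUBIC)
a=cv2.resize(a,(594,594),interpolation=cv2.INTER_CUBIC)
c=np.hstack([cv2.resize(b,(576,594))]);cv2.imwrite("pics/c1.png",c);cv2.imwrite("pics/c2.png",a)
E
```

```text
(no output)
```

View pics/c1.png

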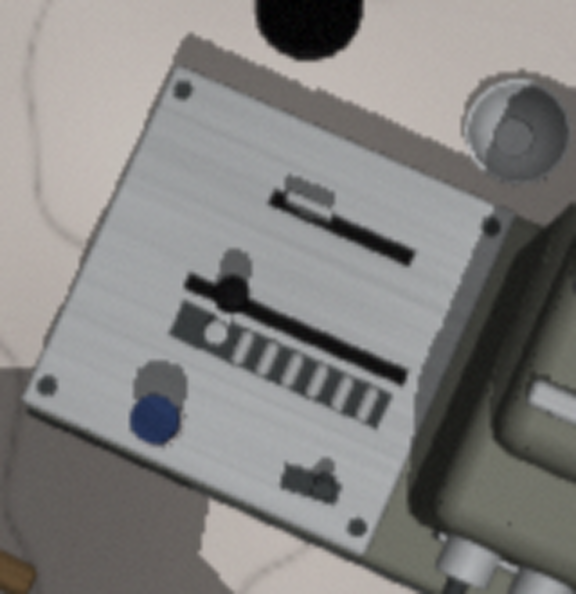

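View pics/c2.png

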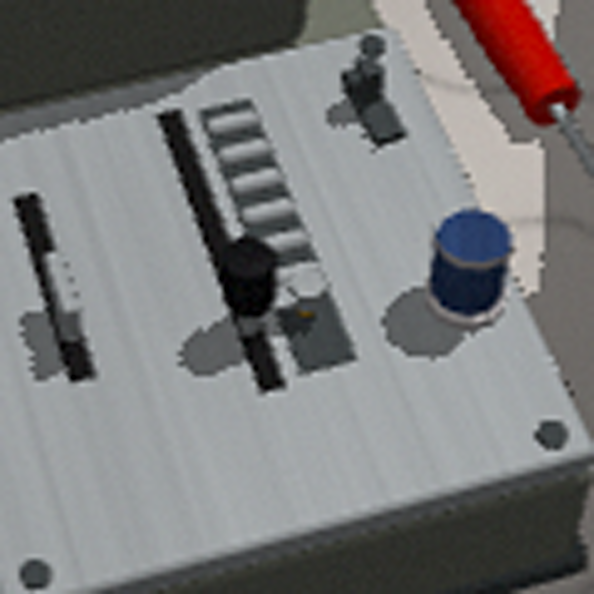

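```bash
cat > h.py <<'E'
from station import monitor, optics, r
import cv2,numpy as np
def ray(name,uv,z):
    m=optics.camera_model(name);E=np.array(m["extrinsics"]);R,t=E[:3,:3],E[:3,3]
    d=R.T@np.array([(uv[0]-m["cx"])/m["fx"],-(uv[1]-m["cy"])/m["fy"],-1.]);o=-R.T@t
    return o+d*(z-o[2])/d[2]
E
python3 - <<'E'
from h import *
print([k for k in optics.camera_model("top")])
ct=lambda u,v:(225+u/3.6-.35,130+v/3.6-.35)
cs=lambda u,v:(230+u/4.95-.4,150+v/4.95-.4)
P=lambda u,v,z=.08:ray("top",ct(u,v),z)[:2]; S=lambda u,v,z=.08:ray("scene",cs(u,v),z)[:2]
a,b=P(187,281),P(407,378); sa,sb=S(271,390),S(171,112)
for n,(a,b) in dict(top=(a,b),scene=(sa,sb)).items():
    d=(a-b)/np.linalg.norm(a-b); print(n,"slot",a,b,"len",np.linalg.norm(a-b),"mid",(a+b)/2,"yaw+y",np.degrees(np.arctan2(d[1],d[0])))
# corners: (102,115) far-left, (-92,115) near-left, (-92,-80?) 
C=[P(180,68),P(25,405),P(362,553)];print("corners",C)
yv=lambda p,q:np.degrees(np.arctan2(*(p-q)[::-1]))
print("x axis yaw",yv(C[0],C[1]),np.linalg.norm(C[0]-C[1]))
T=np.radians(yv(C[0],C[1]));X=np.array([np.cos(T),np.sin(T)]);Y=np.array([-X[1],X[0]])
O=(C[0]+C[1])/2-5*X*1e-3-.115*Y;print("O corners",O,"X",X,"Y",Y)
f=lambda p:np.round(1000*np.array([(p-O)@X,(p-O)@Y]),1)
K=dict(knobT=P(233,295,.12),knobS=S(249,252,.12),slotmid=P(297,329.5),slotmidS=(sa+sb)/2,ridge1=P(242,347,.085),ridge6=P(374,405,.085),r1S=S(285,240,.085),r6S=S(232,122,.085),roller=P(217,333,.09),spool=P(156,419,.118),blade=P(312,203,.105),pf=P(312,484,.095))
for k,v in K.items():print(k,v.round(4),f(v))
E
```

```text
['fx', 'fy', 'cx', 'cy', 'extrinsics']
top slot [0.58353601 0.13048474] [0.53206029 0.01781654] len 0.12387038401499938 mid [0.55779815 0.07415064] yaw+y 65.44534193309765
scene slot [0.58526682 0.12975532] [0.5316012  0.01852254] len 0.12350193999629158 mid [0.55843401 0.07413893] yaw+y 64.24444301794566
corners [array([0.69572313, 0.13322874]), array([0.52016051, 0.21460096]), array([0.44295839, 0.04238012])]
x axis yaw -24.867438919863137 0.19350366466013613
O corners [0.55504557 0.07167989] X [ 0.90728314 -0.42052027] Y [0.42052027 0.90728314]
knobT [0.5716 0.1065] [ 0.4 38.6]
knobS [0.5731 0.1057] [ 2.1 38.5]
slotmid [0.5577 0.0739] [1.5 3.2]
slotmidS [0.5584 0.0741] [2.  3.7]
ridge1 [0.5486 0.1024] [-18.8  25.1]
ridge6 [0.5181 0.0353] [-18.2 -48.5]
r1S [0.543  0.0907] [-18.9  12.3]
r6S [0.5214 0.0398] [-17.1 -43. ]
roller [0.5555 0.1151] [-17.9  39.5]
spool [0.5108 0.1452] [-71.1  48. ]
blade [0.6195 0.0662] [60.8 22.2]
pf [0.4782 0.0679] [-68.1 -35.8]
```

Call:
send_rows:
  moves:
    - [-10,-6,-10,0.05]
    - [-30,-19,-20,0.15]
    - [-60,-38,-30,0.25]
    - [-95,-60,-30,0.35]
    - [-130,-82,-30,0.45]
    - [-165,-104,-30,0.55]
    - [-200,-126,-30,0.65]
    - [-235,-148,-30,0.75]
    - [-270,-170,-30,0.85]
    - [-305,-192,-30,0.95]
    - [-335,-211,-30,1.05]
    - [-355,-224,-30,1.15]
  grip: 0

```text
time_s: 1.1
tool_pos: [0.4537, 0.2845, 0.2279]
ee_rot: [[-0.134, 0.991, 0.001], [0.991, 0.134, -0.001], [-0.001, 0.0, -1.0]]
force: [0.8, -0.3, 0.3]
grip_width: -0.0
```

Call:
send_rows:
  moves:
    - [-10,7,0,0.08]
    - [-30,20,0,0.16]
    - [-55,37,0,0.24]
    - [-80,54,0,0.32]
    - [-105,71,0,0.4]
    - [-130,88,0,0.48]
    - [-150,101,0,0.54]
    - [-162,109,0,0.57]
    - [-169,114,0,0.58]
    - [-169,114,0,0.582]
    - [-169,114,0,0.582]

```text
time_s: 2.02
tool_pos: [0.5879, 0.1375, 0.2275]
ee_rot: [[0.424, 0.906, -0.001], [0.906, -0.424, 0.0], [-0.0, -0.001, -1.0]]
force: [-0.2, 0.9, 0.4]
grip_width: 0.003
```

```bash
python3 - <<'E'
from h import *
s=monitor.get_state();print(s["time_s"],s["tool_pos"],np.round(s["ee_rot"],4).tolist(),np.round(s["q"],1),np.round(s["force"],1))
a=optics.camera("scene");b=optics.camera("top");cv2.imwrite("pics/s1.png",a);cv2.imwrite("pics/t1.png",b)
c=np.hstack([cv2.resize(a[60:300,140:360],(400,436)),cv2.resize(b[100:340,180:400],(400,436))]);cv2.imwrite("pics/c3.png",c)
E
```

```text
2.0167 [0.58786804 0.13754509 0.22753083] [[0.4243, 0.9055, -0.0007], [0.9055, -0.4243, 0.0003], [-0.0, -0.0008, -1.0]] [-38.   28.8  28.4  94.2 -15.2  61.  -30.3] [-0.2  0.9  0.4]
```

View pics/c3.png

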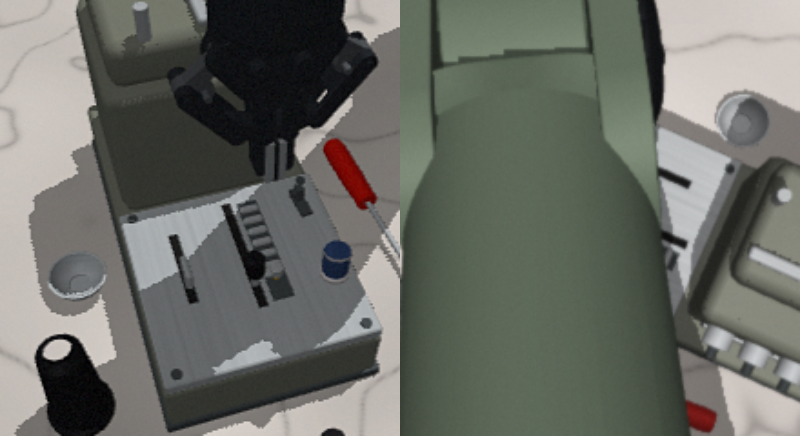

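The left half (scene) shows the shut fingers hovering at crop (277,160), just to the +y side of the knob at crop (255,265); the top view is blocked by the arm. Descending behind the knob.

Call:
send_rows:
  moves:
    - [0,0,10,0]
    - [0,0,25,0]
    - [0,0,42,0]
    - [0,0,60,0]
    - [0,0,78,0]
    - [0,0,95,0]
    - [0,0,110,0]
    - [0,0,120,0]
    - [0,0,125,0]
    - [0,0,125,0]

```text
time_s: 2.95
tool_pos: [0.5878, 0.1368, 0.1019]
ee_rot: [[0.425, 0.905, -0.001], [0.905, -0.425, -0.0], [-0.001, -0.001, -1.0]]
force: [0.7, -0.0, 0.9]
grip_width: 0.004
```

```bash
python3 - <<'E'
from h import *
s=monitor.get_state();print(s["time_s"],s["tool_pos"],np.round(s["force"],1))
a=optics.camera("scene");cv2.imwrite("pics/s2.png",a)
cv2.imwrite("pics/c4.png",cv2.resize(a[140:270,220:360],(640,594),interpolation=cv2.INTER_CUBIC))
E
```

```text
2.95 [0.58778386 0.13682852 0.10185388] [ 0.7 -0.   0.9]
```

View pics/c4.png

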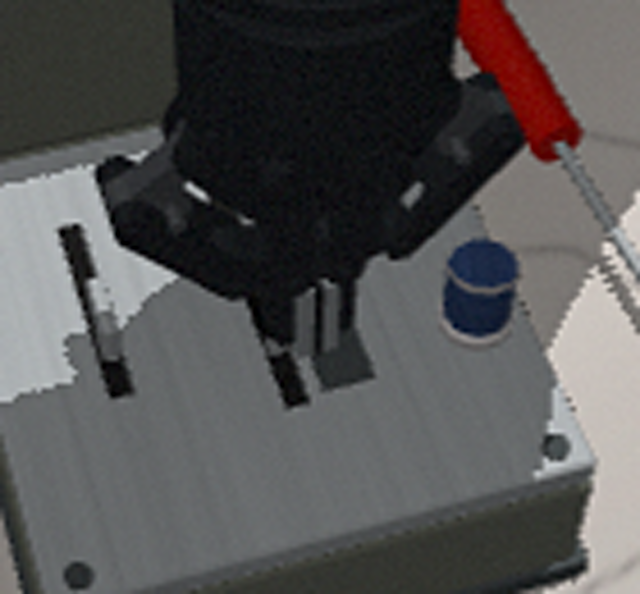

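Call:
send_rows:
  moves:
    - [-2,0,0,0]
    - [-5,0,0,0]
    - [-8,0,0,0]
    - [-11,0,0,0]
    - [-13,0,0,0]
    - [-15,0,0,0]
    - [-17,0,0,0]
    - [-19,0,0,0]
    - [-20,0,0,0]
    - [-20,0,0,0]

```text
time_s: 3.83
tool_pos: [0.5798, 0.1183, 0.1028]
ee_rot: [[0.426, 0.905, -0.0], [0.905, -0.426, -0.0], [-0.0, -0.0, -1.0]]
force: [0.6, 0.0, 0.5]
grip_width: -0.001
```

Call:
send_rows:
  moves:
    - [-1,0,0,0]
    - [-2,0,0,0]
    - [-3,0,0,0]
    - [-3,0,0,0]

```text
time_s: 4.17
tool_pos: [0.5785, 0.1156, 0.1028]
ee_rot: [[0.426, 0.905, -0.0], [0.905, -0.426, -0.0], [-0.0, -0.0, -1.0]]
force: [-0.1, 0.2, -1.2]
grip_width: -0.002
```

Call:
send_rows:
  moves:
    - [-1,0,0,0]
    - [-2,0,0,0]
    - [-2,0,0,0]

```text
time_s: 4.42
tool_pos: [0.5777, 0.1138, 0.1028]
ee_rot: [[0.426, 0.905, -0.0], [0.905, -0.426, -0.0], [-0.0, -0.0, -1.0]]
force: [0.7, 0.3, -0.0]
grip_width: 0.001
```

Call:
send_rows:
  moves:
    - [-1,0,0,0]
    - [-2,0,0,0]
    - [-2,0,0,0]

```text
time_s: 4.67
tool_pos: [0.5768, 0.1119, 0.1028]
ee_rot: [[0.426, 0.905, -0.0], [0.905, -0.426, -0.0], [-0.0, 0.0, -1.0]]
force: [0.5, 0.2, 0.8]
grip_width: -0.003
```

Call:
send_rows:
  moves:
    - [-1,0,0,0]
    - [-2,0,0,0]
    - [-2,0,0,0]

```text
time_s: 4.92
tool_pos: [0.576, 0.1101, 0.1028]
ee_rot: [[0.426, 0.905, -0.0], [0.905, -0.426, -0.0], [-0.0, -0.0, -1.0]]
force: [-0.3, 0.2, 0.1]
grip_width: 0.001
```

```bash
python3 - <<'E'
from h import *
s=monitor.get_state();print(s["time_s"],s["tool_pos"],np.round(s["force"],1))
a=optics.camera("scene");cv2.imwrite("pics/s3.png",a)
b=cv2.imread("pics/s2.png");f=lambda a:cv2.resize(a[180:260,240:320],(400,400),interpolation=cv2.INTER_CUBIC)
cv2.imwrite("pics/c5.png",cv2.convertScaleAbs(np.hstack([f(b),f(a)]),alpha=1.8))
E
```

```text
4.9167 [0.57599064 0.11013696 0.10280527] [-0.3  0.2  0.1]
```

View pics/c5.png

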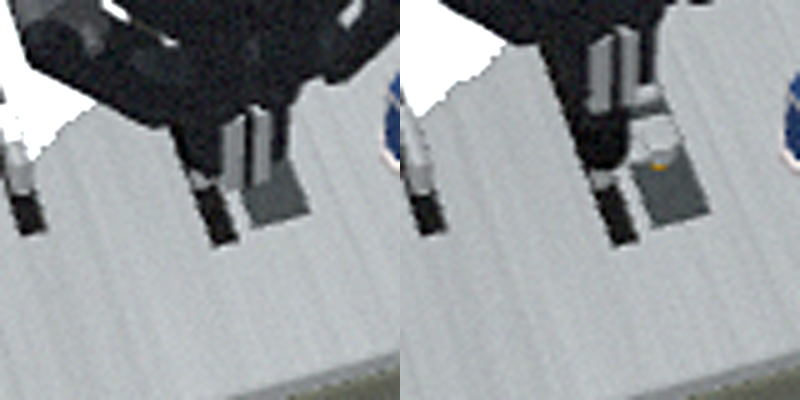

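```bash
python3 - <<'E'
from h import *
m=optics.camera_model("scene");E=np.array(m["extrinsics"])
def pj(p):
    c=E[:3,:3]@np.array(p)+E[:3,3];u=m["cx"]+m["fx"]*c[0]/-c[2];v=m["cy"]-m["fy"]*c[1]/-c[2]
    return np.round([u,v,(u-240)*5,(v-180)*5],1)
O=np.array([.5581,.0741]);Y=np.array([.4254,.905]);X=np.array([.905,-.4254])
W=lambda x,y,z:[*(O+X*x/1e3+Y*y/1e3),z]
print("tcp now",pj([.57599,.11014,.1028]),"tcp s2",pj([.5878,.1368,.1019]))
for y in(36,30,22,14):print(y,"knob top",pj(W(0,y,.12)),"bottom",pj(W(0,y,.096)))
E
```

```text
tcp now [280.4 209.6 202.2 148.1] tcp s2 [286.4 224.4 231.8 222.2]
36 knob top [280.2 201.  201.  104.9] bottom [280.2 209.9 200.8 149.5]
30 knob top [279.1 198.  195.4  90.2] bottom [279.1 207.  195.4 135.1]
22 knob top [277.6 194.2 188.   70.9] bottom [277.6 203.2 188.2 116. ]
14 knob top [276.1 190.4 180.7  51.9] bottom [276.2 199.5 181.1  97.3]
```

```bash
python3 - <<'E'
from h import *
m=optics.camera_model("scene");E=np.array(m["extrinsics"])
def pj(p):
    c=E[:3,:3]@np.array(p)+E[:3,3];return np.array([m["cx"]-m["fx"]*c[0]/c[2],m["cy"]+m["fy"]*c[1]/c[2]])
Y=np.array([.4254,.905,0]);X=np.array([.905,-.4254,0]);Z=np.array([0,0,1])
print(r.grasp_offset,[k for k in dir(r) if k[0]!='_'])
im=[]
for n,p in(("s1",[.5879,.1375,.2275]),("s2",[.5878,.1368,.1019]),("s3",[.57599,.11014,.1028])):
    a=cv2.imread(f"pics/{n}.png");p=np.array(p);t=pj(p).round().astype(int)
    o=t-[30,45];k=a[o[1]:o[1]+75,o[0]:o[0]+50];k=cv2.convertScaleAbs(cv2.resize(k,(266,400),interpolation=cv2.INTER_NEAREST),alpha=2)
    for q,c in((p,(0,0,255)),(p+.011*Y,(0,255,0)),(p+.011*Y+.019*Z,(255,0,255)),(p+.02*Z,(0,255,255))):
        cv2.circle(k,tuple(int(v) for v in ((pj(q)-o+.5)*5.333)),3,c,-1)
    im.append(k)
cv2.imwrite("pics/c6.png",np.hstack(im))
E
```

```text
-0.0187 ['MotionError', 'grasp_offset']
```

View pics/c6.png

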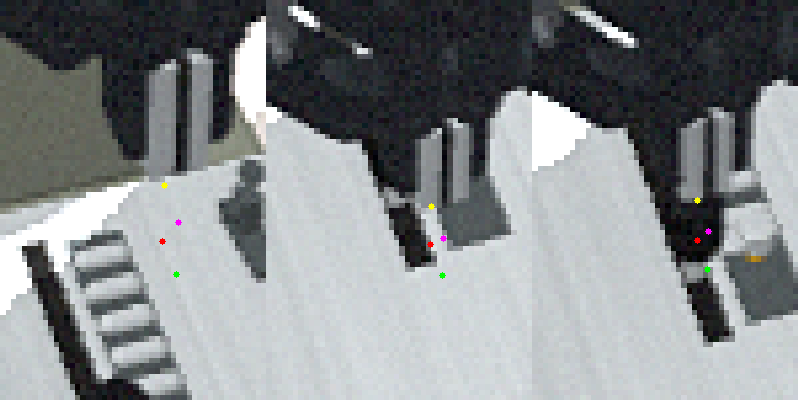

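The overlay shows that the real fingertips end about 35 mm above the reported TCP, which explains why they passed over the knob without any force. I'll back off, go lower in careful steps and check.

Call:
send_rows:
  moves:
    - [4,0,0,0]
    - [9,0,0,0]
    - [15,0,0,0]
    - [21,0,0,0]
    - [25,0,0,0]
    - [27,0,0,0]
    - [27,0,4,0]
    - [27,0,8,0]
    - [27,0,12,0]
    - [27,0,16,0]
    - [27,0,18,0]
    - [27,0,18,0]

```text
time_s: 5.97
tool_pos: [0.5872, 0.1345, 0.0842]
ee_rot: [[0.426, 0.905, -0.001], [0.905, -0.426, -0.0], [-0.001, -0.001, -1.0]]
force: [-0.3, 0.5, -0.8]
grip_width: -0.001
```

```bash
cat >> h.py <<'E'
def pj(p,n="scene"):
    m=optics.camera_model(n);E=np.array(m["extrinsics"])
    c=E[:3,:3]@np.array(p)+E[:3,3];return np.array([m["cx"]-m["fx"]*c[0]/c[2],m["cy"]+m["fy"]*c[1]/c[2]])
def tips(a,p):
    # lowest row of bright strips' grey near the fingers: profile along the expected finger column
    Y=np.array([.4254,.905,0]);k=[]
    for h in range(0,60,4):
        u=pj(np.array(p)+.011*Y+[0,0,h/1e3]);x,y=u.round().astype(int);k.append((h,a[y,x-5:x+6].mean(1).astype(int).tolist()))
    return k
E
python3 - <<'E'
from h import *
s=monitor.get_state();print(s["time_s"],s["tool_pos"],np.round(s["force"],1))
a=optics.camera("scene");cv2.imwrite("pics/s4.png",a)
for k in tips(a,s["tool_pos"]):print(*k)
E
```

```text
5.9667 [0.58723731 0.13454895 0.08418077] [-0.3  0.5 -0.8]
0 [103, 105, 106, 108, 105, 105, 105, 104, 108, 106, 107]
4 [107, 104, 105, 106, 105, 105, 105, 108, 104, 105, 106]
8 [104, 105, 109, 104, 107, 105, 105, 106, 108, 105, 105]
12 [107, 107, 109, 104, 105, 107, 107, 106, 106, 106, 106]
16 [108, 109, 107, 107, 106, 107, 106, 106, 105, 104, 106]
20 [7, 12, 40, 58, 72, 110, 105, 107, 105, 106, 105]
24 [4, 17, 12, 3, 45, 110, 105, 106, 103, 106, 106]
28 [15, 21, 17, 54, 113, 106, 101, 69, 73, 79, 111]
32 [15, 15, 22, 61, 110, 108, 102, 67, 42, 37, 39]
36 [56, 73, 75, 69, 46, 10, 40, 49, 45, 46, 46]
40 [78, 73, 71, 68, 49, 11, 43, 75, 72, 63, 43]
44 [43, 75, 72, 67, 50, 14, 41, 72, 73, 71, 45]
48 [41, 74, 73, 67, 48, 8, 40, 74, 70, 69, 23]
52 [44, 73, 72, 69, 52, 3, 32, 72, 71, 65, 8]
56 [48, 73, 70, 73, 65, 7, 35, 74, 71, 68, 26]
```

Call:
send_rows:
  moves:
    - [0,0,3,0]
    - [0,0,6,0]
    - [0,0,8,0]
    - [0,0,8,0]

```text
time_s: 6.35
tool_pos: [0.5873, 0.1348, 0.0763]
ee_rot: [[0.426, 0.905, -0.001], [0.905, -0.426, -0.0], [-0.0, -0.0, -1.0]]
force: [0.4, -0.0, 0.3]
grip_width: -0.001
```

Call:
send_rows:
  moves:
    - [0,0,3,0]
    - [0,0,6,0]
    - [0,0,8,0]
    - [0,0,8,0]

```text
time_s: 6.68
tool_pos: [0.5873, 0.1348, 0.0683]
ee_rot: [[0.426, 0.905, -0.001], [0.905, -0.426, -0.0], [-0.0, -0.0, -1.0]]
force: [0.5, -0.7, -0.3]
grip_width: 0.002
```

```bash
python3 - <<'E'
from h import *
s=monitor.get_state();print(s["time_s"],s["tool_pos"],np.round(s["force"],1))
a=optics.camera("scene");cv2.imwrite("pics/s5.png",a)
for k in tips(a,s["tool_pos"])[5:12]:print(*k)
cv2.imwrite("pics/c7.png",cv2.convertScaleAbs(cv2.resize(a[160:250,240:330],(540,540),interpolation=cv2.INTER_CUBIC),alpha=1.8))
E
```

```text
6.6833 [0.58732307 0.13475694 0.06829917] [ 0.5 -0.7 -0.3]
20 [106, 106, 107, 108, 103, 105, 107, 107, 107, 107, 106]
24 [105, 108, 105, 105, 107, 106, 108, 105, 106, 105, 107]
28 [106, 108, 110, 105, 104, 107, 108, 105, 106, 106, 104]
32 [109, 110, 107, 109, 108, 109, 107, 106, 108, 106, 107]
36 [46, 74, 69, 65, 35, 41, 74, 99, 109, 108, 107]
40 [74, 73, 71, 70, 50, 14, 47, 71, 71, 91, 108]
44 [41, 73, 73, 71, 51, 9, 41, 73, 71, 90, 112]
```

View pics/c7.png

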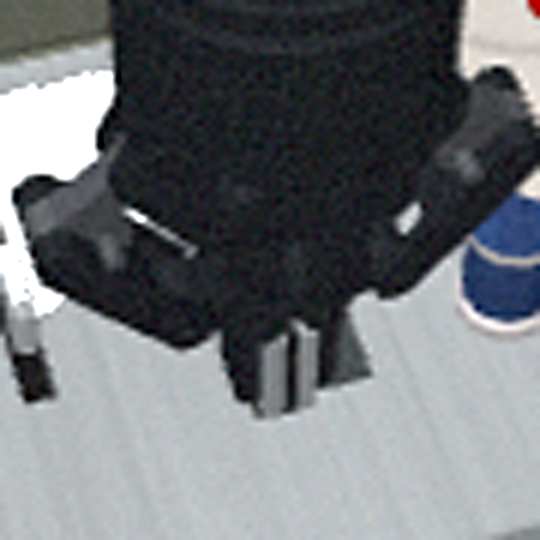

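The fingertips are now at knob height (about z 0.102) just behind the knob, clear of everything else; strip bottoms are at about (283,410) in the crop. Starting the push.

Call:
send_rows:
  moves:
    - [-2,0,0,0]
    - [-4,0,0,0]
    - [-6,0,0,0]
    - [-8,0,0,0]
    - [-10,0,0,0]
    - [-12,0,0,0]
    - [-14,0,0,0]
    - [-15,0,0,0]
    - [-16,0,0,0]
    - [-17,0,0,0]
    - [-18,0,0,0]

```text
time_s: 7.65
tool_pos: [0.5799, 0.1185, 0.0688]
ee_rot: [[0.426, 0.905, 0.0], [0.905, -0.426, -0.0], [0.0, 0.0, -1.0]]
force: [1.1, 0.5, 0.4]
grip_width: -0.0
```

Call:
send_rows:
  moves:
    - [-1,0,0,0]
    - [-2,0,0,0]

```text
time_s: 7.82
tool_pos: [0.579, 0.1166, 0.0688]
ee_rot: [[0.426, 0.905, 0.0], [0.905, -0.426, -0.0], [0.0, 0.0, -1.0]]
force: [0.2, 0.8, 0.2]
grip_width: -0.004
```

Call:
send_rows:
  moves:
    - [-1,0,0,0]
    - [-2,0,0,0]

```text
time_s: 7.98
tool_pos: [0.5786, 0.1156, 0.0689]
ee_rot: [[0.426, 0.905, 0.001], [0.905, -0.426, 0.001], [0.001, 0.0, -1.0]]
force: [3.6, 5.6, -1.7]
grip_width: -0.001
```

Call:
send_rows:
  moves:
    - [-1,0,0,0]
    - [-2,0,0,0]

```text
time_s: 8.15
tool_pos: [0.5775, 0.1134, 0.0689]
ee_rot: [[0.426, 0.905, 0.001], [0.905, -0.426, 0.0], [0.001, 0.0, -1.0]]
force: [1.6, 1.8, -0.6]
grip_width: -0.0
```

```bash
python3 - <<'E'
from h import *
s=monitor.get_state();p=s["tool_pos"];print(s["time_s"],p,np.round(s["force"],1),"y",(p[0]-.5581)*425.4+(p[1]-.0741)*905)
a=optics.camera("scene");cv2.imwrite("pics/s6.png",a)
E
```

```text
8.15 [0.57754414 0.11341348 0.06885868] [ 1.6  1.8 -0.6] y 43.85024063036973
```

Call:
send_rows:
  moves:
    - [0,0,0,0]
    - [0,0,0,0]
    - [0,0,0,0]

```text
time_s: 8.45
tool_pos: [0.5773, 0.1129, 0.0688]
ee_rot: [[0.426, 0.905, -0.0], [0.905, -0.426, -0.0], [-0.0, 0.0, -1.0]]
force: [1.2, 0.9, 1.5]
grip_width: 0.001
```

```bash
python3 - <<'E'
from h import *
s=monitor.get_state();p=s["tool_pos"];print(s["time_s"],p,np.round(s["force"],1),"y",(p[0]-.5581)*425.4+(p[1]-.0741)*905)
a=optics.camera("scene");cv2.imwrite("pics/s7.png",a)
b=cv2.imread("pics/s6.png");f=lambda a:cv2.resize(a[175:245,250:320],(400,400),interpolation=cv2.INTER_CUBIC)
cv2.imwrite("pics/c8.png",cv2.convertScaleAbs(np.hstack([f(b),f(a)]),alpha=1.8))
E
```

```text
8.45 [0.57733231 0.11294383 0.06880234] [1.2 0.9 1.5] y 43.33509216657673
```

View pics/c8.png

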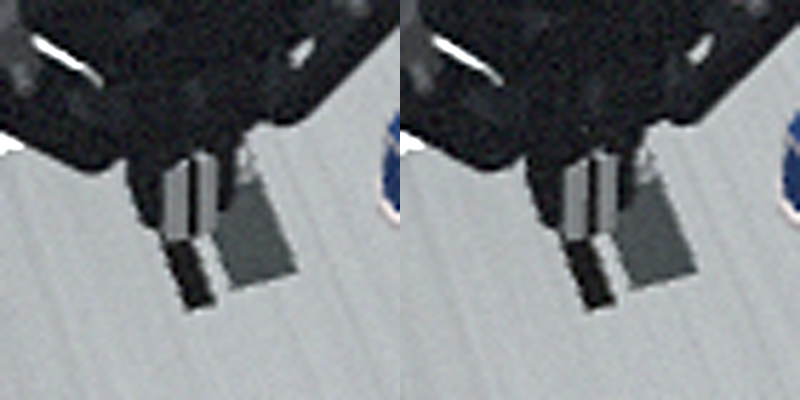

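Call:
send_rows:
  moves:
    - [3,0,0,0]
    - [8,0,0,0]
    - [14,0,0,0]
    - [20,0,-5,0]
    - [25,0,-18,0]
    - [28,0,-35,0]
    - [30,0,-55,0]
    - [30,0,-75,0]
    - [30,0,-95,0]
    - [30,0,-112,0]
    - [30,0,-120,0]
    - [30,0,-120,0]

```text
time_s: 9.5
tool_pos: [0.5909, 0.1408, 0.1905]
ee_rot: [[0.426, 0.905, 0.002], [0.905, -0.426, 0.001], [0.002, 0.002, -1.0]]
force: [0.6, -0.2, 0.3]
grip_width: -0.001
```

```bash
python3 - <<'E'
from h import *
s=monitor.get_state();p=s["tool_pos"];print(s["time_s"],p,np.round(s["force"],1))
a=optics.camera("scene");cv2.imwrite("pics/s8.png",a)
b=cv2.imread("pics/scene0.png");f=lambda a:cv2.resize(a[170:240,250:320],(400,400),interpolation=cv2.INTER_CUBIC)
cv2.imwrite("pics/c9.png",cv2.convertScaleAbs(np.hstack([f(b),f(a)]),alpha=1.5))
O=np.array([.5581,.0741]);Y=np.array([.4254,.905])
for y in(36,24,21,14,7,0):print(y,((pj([*(O+Y*y/1e3),.12])-[250,170])*5.714).round())
E
```

```text
9.5 [0.59094247 0.1408246  0.19048695] [ 0.6 -0.2  0.3]
36 [173. 177.]
24 [160. 144.]
21 [157. 135.]
14 [149. 116.]
7 [142.  98.]
0 [135.  79.]
```

View pics/c9.png

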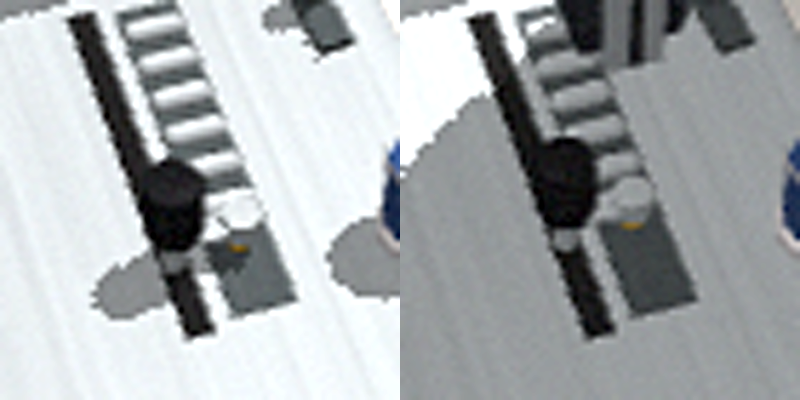

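```bash
python3 - <<'E'
from h import *
O=np.array([.5581,.0741]);Y=np.array([.4254,.905]);X=np.array([.905,-.4254])
for y in(35,28,21,7,-7,-21,-35,-49):print(y,((pj([*(O+Y*y/1e3-.02*X),.085])-[250,170])*5.714).round())
# dark knob centroid
for n in("scene0","s8"):
    a=cv2.imread(f"pics/{n}.png")[170:240,250:320].max(2);k=(a<22).astype(np.uint8)
    _,l,st,c=cv2.connectedComponentsWithStats(k);print(n,[(s.tolist(),x.round(1)) for s,x in zip(st[1:],c[1:]) if s[4]>15])
    b=cv2.imread(f"pics/{n}.png")[170:240,250:320].astype(int);o=np.argwhere((b[:,:,2]-b[:,:,0])>25);print("gold",o.mean(0).round(2) if len(o) else None,len(o))
E
```

```text
35 [238. 231.]
28 [230. 212.]
21 [223. 193.]
7 [208. 157.]
-7 [194. 121.]
-21 [180.  86.]
-35 [167.  51.]
-49 [153.  18.]
scene0 [([14, 7, 10, 27, 28], array([18.7, 20.4])), ([26, 28, 9, 5, 16], array([29.6, 29.6])), ([24, 33, 12, 12, 82], array([29.5, 38.5])), ([29, 47, 5, 12, 18], array([31. , 51.2]))]
gold [43. 41.] 3
s8 [([28, 0, 7, 9, 40], array([31.4,  3.4])), ([17, 13, 17, 27, 197], array([26. , 28.6])), ([27, 44, 10, 15, 59], array([31.6, 50.7]))]
gold [39. 40.] 3
```

The lever has only moved about 8.6 mm, to joint ≈0.018, and is not yet over the first crest. The first peak was just impact. I now know that the finger centre is about 16 mm behind the knob at contact, so I'm going back in and pushing on.

Call:
send_rows:
  moves:
    - [0,0,15,0]
    - [0,0,35,0]
    - [0,0,58,0]
    - [0,0,80,0]
    - [0,0,100,0]
    - [0,0,114,0]
    - [0,0,120,0]
    - [-7,0,120,0]
    - [-14,0,120,0]
    - [-20,0,120,0]
    - [-25,0,120,0]
    - [-28,0,120,0]

```text
time_s: 10.55
tool_pos: [0.5786, 0.1145, 0.0697]
ee_rot: [[0.427, 0.904, 0.002], [0.904, -0.427, 0.001], [0.002, 0.001, -1.0]]
force: [2.7, 3.7, -0.7]
grip_width: 0.001
```

Call:
send_rows:
  moves:
    - [-1,0,0,0]
    - [-2,0,0,0]
    - [-3,0,0,0]
    - [-3,0,0,0]

```text
time_s: 10.88
tool_pos: [0.5769, 0.1122, 0.0689]
ee_rot: [[0.426, 0.905, 0.0], [0.905, -0.426, 0.0], [0.0, 0.0, -1.0]]
force: [1.0, 0.8, 0.7]
grip_width: -0.005
```

Call:
send_rows:
  moves:
    - [-0.5,0,0,0]
    - [-1,0,0,0]
    - [-1,0,0,0]

```text
time_s: 11.13
tool_pos: [0.5763, 0.1111, 0.0687]
ee_rot: [[0.426, 0.905, -0.0], [0.905, -0.426, -0.0], [-0.0, -0.0, -1.0]]
force: [0.0, 0.8, 1.0]
grip_width: -0.001
```

Call:
send_rows:
  moves:
    - [-0.5,0,0,0]
    - [-1,0,0,0]
    - [-1,0,0,0]

```text
time_s: 11.38
tool_pos: [0.5759, 0.1102, 0.0687]
ee_rot: [[0.426, 0.905, -0.0], [0.905, -0.426, -0.0], [-0.0, -0.0, -1.0]]
force: [-0.1, -0.4, 0.1]
grip_width: -0.002
```

Call:
send_rows:
  moves:
    - [-0.5,0,0,0]
    - [-1,0,0,0]
    - [-1,0,0,0]

```text
time_s: 11.63
tool_pos: [0.5755, 0.1093, 0.0687]
ee_rot: [[0.426, 0.905, -0.0], [0.905, -0.426, -0.0], [-0.0, -0.0, -1.0]]
force: [-0.1, -0.0, 0.2]
grip_width: 0.001
```

Call:
send_rows:
  moves:
    - [-0.5,0,0,0]
    - [-1,0,0,0]
    - [-1,0,0,0]

```text
time_s: 11.88
tool_pos: [0.5751, 0.1084, 0.0688]
ee_rot: [[0.426, 0.905, -0.0], [0.905, -0.426, -0.0], [-0.0, -0.0, -1.0]]
force: [-1.0, 1.0, 0.3]
grip_width: 0.003
```

Call:
send_rows:
  moves:
    - [4,0,0,0]
    - [10,0,0,0]
    - [18,0,0,0]
    - [25,0,-10,0]
    - [30,0,-25,0]
    - [32,0,-42,0]
    - [32,0,-62,0]
    - [32,0,-82,0]
    - [32,0,-100,0]
    - [32,0,-114,0]
    - [32,0,-120,0]
    - [32,0,-120,0]

```text
time_s: 12.88
tool_pos: [0.5895, 0.1383, 0.1899]
ee_rot: [[0.425, 0.905, 0.002], [0.905, -0.425, 0.001], [0.001, 0.001, -1.0]]
force: [0.2, 0.3, -0.3]
grip_width: -0.004
```

```bash
cat >> h.py <<'E'
def look(n):
    s=monitor.get_state();a=optics.camera("scene");cv2.imwrite(f"pics/{n}.png",a)
    b=a[170:240,250:320].astype(int);o=np.argwhere(((b[:,:,2]-b[:,:,0])>12)&(b[:,:,2]-b[:,:,1]>4)&(np.arange(70)[None]<50))
    print(s["time_s"],np.round(s["tool_pos"],4),np.round(s["force"],1),"gold",o.mean(0).round(2) if len(o) else None,len(o))
    # darkness profile along the knob's front-top line: knob top centre at each y
    O=np.array([.5581,.0741]);Y=np.array([.4254,.905]);g=a.max(2)
    for h in(.10,.11,.12):print(h,[(y,int(cv2.getRectSubPix(g,(3,3),tuple(pj([*(O+Y*y/1e3),h]))).mean())) for y in range(-30,52,4)])
E
python3 - <<'E'
from h import *
look("s9")
for n in("scene0","s8","s9"):
    b=cv2.imread(f"pics/{n}.png")[170:240,250:320].astype(int);o=np.argwhere(((b[:,:,2]-b[:,:,0])>12)&(b[:,:,2]-b[:,:,1]>4)&(np.arange(70)[None]<50));print(n,o.tolist())
E
```

```text
12.8833 [0.5895 0.1383 0.1899] [ 0.2  0.3 -0.3] gold [32.33 37.5 ] 6
0.1 [(-30, 129), (-26, 105), (-22, 75), (-18, 72), (-14, 69), (-10, 63), (-6, 25), (-2, 15), (2, 17), (6, 15), (10, 12), (14, 12), (18, 11), (22, 21), (26, 73), (30, 73), (34, 67), (38, 67), (42, 68), (46, 69), (50, 67)]
0.11 [(-30, 162), (-26, 165), (-22, 171), (-18, 130), (-14, 100), (-10, 101), (-6, 96), (-2, 74), (2, 24), (6, 15), (10, 14), (14, 14), (18, 13), (22, 12), (26, 12), (30, 42), (34, 94), (38, 97), (42, 98), (46, 99), (50, 101)]
0.12 [(-30, 175), (-26, 159), (-22, 136), (-18, 141), (-14, 130), (-10, 93), (-6, 93), (-2, 93), (2, 82), (6, 60), (10, 19), (14, 14), (18, 14), (22, 14), (26, 10), (30, 10), (34, 34), (38, 73), (42, 84), (46, 94), (50, 92)]
scene0 [[43, 40], [43, 41], [43, 42]]
s8 [[39, 39], [39, 40], [39, 41]]
s9 [[32, 36], [32, 37], [32, 38], [32, 39], [33, 37], [33, 38]]
```

Gold spot moved 22.9 mm in total, so the lever is in notch 1 (0.031) and has rested there for about 1.5 s. Now the second click: crest expected with the finger at y≈25, stopping near 22–23.

Call:
send_rows:
  moves:
    - [0,0,15,0]
    - [0,0,35,0]
    - [0,0,58,0]
    - [0,0,80,0]
    - [0,0,100,0]
    - [0,0,114,0]
    - [0,0,120,0]
    - [-7,0,120,0]
    - [-14,0,120,0]
    - [-21,0,120,0]
    - [-27,0,120,0]
    - [-31,0,120,0]

```text
time_s: 13.93
tool_pos: [0.5756, 0.1084, 0.0696]
ee_rot: [[0.427, 0.904, 0.001], [0.904, -0.427, 0.0], [0.001, 0.001, -1.0]]
force: [0.1, -0.7, 0.2]
grip_width: -0.002
```

Call:
send_rows:
  moves:
    - [-1,0,0,0]
    - [-2,0,0,0]
    - [-3,0,0,0]
    - [-4,0,0,0]
    - [-5,0,0,0]
    - [-6,0,0,0]
    - [-7,0,0,0]
    - [-8,0,0,0]
    - [-9,0,0,0]
    - [-9,0,0,0]

```text
time_s: 14.77
tool_pos: [0.572, 0.1016, 0.0688]
ee_rot: [[0.426, 0.905, 0.0], [0.905, -0.426, 0.0], [0.0, 0.0, -1.0]]
force: [1.2, 2.7, -0.0]
grip_width: 0.0
```

Call:
send_rows:
  moves:
    - [-1,0,0,0]
    - [-2,0,0,0]
    - [-2,0,0,0]

```text
time_s: 15.02
tool_pos: [0.5708, 0.0991, 0.0688]
ee_rot: [[0.426, 0.905, -0.0], [0.905, -0.426, -0.0], [-0.0, -0.0, -1.0]]
force: [1.0, 1.0, -0.3]
grip_width: 0.001
```

Call:
send_rows:
  moves:
    - [-1,0,0,0]
    - [-2,0,0,0]
    - [-2,0,0,0]

```text
time_s: 15.27
tool_pos: [0.5699, 0.0973, 0.0688]
ee_rot: [[0.426, 0.905, -0.0], [0.905, -0.426, -0.0], [-0.0, -0.0, -1.0]]
force: [0.7, -0.4, -0.2]
grip_width: 0.001
```

Call:
send_rows:
  moves:
    - [-0.5,0,0,0]
    - [-1,0,0,0]
    - [-1,0,0,0]

```text
time_s: 15.52
tool_pos: [0.5696, 0.0966, 0.0688]
ee_rot: [[0.426, 0.905, -0.0], [0.905, -0.426, -0.0], [-0.0, -0.0, -1.0]]
force: [0.5, 0.1, 0.4]
grip_width: -0.001
```

Call:
send_rows:
  moves:
    - [4,0,0,0]
    - [10,0,0,0]
    - [18,0,0,0]
    - [26,0,-10,0]
    - [34,0,-25,0]
    - [40,0,-42,0]
    - [44,0,-62,0]
    - [46,0,-82,0]
    - [46,0,-100,0]
    - [46,0,-114,0]
    - [46,0,-120,0]
    - [46,0,-120,0]

```text
time_s: 16.52
tool_pos: [0.5899, 0.1392, 0.1899]
ee_rot: [[0.425, 0.905, 0.002], [0.905, -0.425, 0.001], [0.001, 0.001, -1.0]]
force: [0.7, -0.3, -0.1]
grip_width: -0.002
```

```bash
python3 - <<'E'
from h import *
look("s10")
E
```

```text
16.5167 [0.5899 0.1392 0.1899] [ 0.7 -0.3 -0.1] gold None 0
0.1 [(-30, 129), (-26, 109), (-22, 82), (-18, 59), (-14, 21), (-10, 15), (-6, 19), (-2, 16), (2, 12), (6, 11), (10, 11), (14, 21), (18, 73), (22, 76), (26, 71), (30, 66), (34, 67), (38, 68), (42, 70), (46, 69), (50, 68)]
0.11 [(-30, 162), (-26, 165), (-22, 171), (-18, 132), (-14, 103), (-10, 76), (-6, 18), (-2, 14), (2, 18), (6, 16), (10, 12), (14, 10), (18, 11), (22, 46), (26, 93), (30, 100), (34, 101), (38, 97), (42, 98), (46, 101), (50, 102)]
0.12 [(-30, 176), (-26, 159), (-22, 135), (-18, 140), (-14, 131), (-10, 94), (-6, 94), (-2, 69), (2, 15), (6, 15), (10, 16), (14, 13), (18, 11), (22, 13), (26, 32), (30, 75), (34, 97), (38, 90), (42, 86), (46, 94), (50, 92)]
```

```bash
python3 - <<'E'
from h import *
O=np.array([.5581,.0741]);Y=np.array([.4254,.905]);ys=np.arange(-40,60,.5)
im=[]
for n in("scene0","s8","s9","s10"):
    a=cv2.imread(f"pics/{n}.png");g=a.max(2)
    out=[]
    for h in(.105,.11,.115,.12):
        v=np.array([cv2.getRectSubPix(g,(3,3),tuple(pj([*(O+Y*y/1e3),h])))[1].astype(float).mean() for y in ys])
        d=np.argwhere(v<35)[:,0];out.append((ys[d[0]],ys[d[-1]]))
    print(n,out)
    im.append(cv2.convertScaleAbs(cv2.resize(a[170:230,255:315],(400,300 if 0 else 400),interpolation=cv2.INTER_CUBIC)[:, :],alpha=1.6))
cv2.imwrite("pics/c10.png",np.hstack(im[2:]))
E
```

```text
scene0 [(np.float64(19.5), np.float64(48.5)), (np.float64(23.0), np.float64(51.0)), (np.float64(26.0), np.float64(53.0)), (np.float64(29.5), np.float64(54.5))]
s8 [(np.float64(10.5), np.float64(41.0)), (np.float64(14.5), np.float64(43.0)), (np.float64(17.5), np.float64(45.5)), (np.float64(21.5), np.float64(47.5))]
s9 [(np.float64(-3.5), np.float64(27.0)), (np.float64(0.5), np.float64(30.0)), (np.float64(4.5), np.float64(31.5)), (np.float64(8.0), np.float64(34.0))]Traceback (most recent call last):
  File "<stdin>", line 8, in <module>
  File "h.py", line 8, in pj
    m=optics.camera_model(n);E=np.array(m["extrinsics"])
ValueError: time passes only in moves, steps and waits
```

View pics/c10.png

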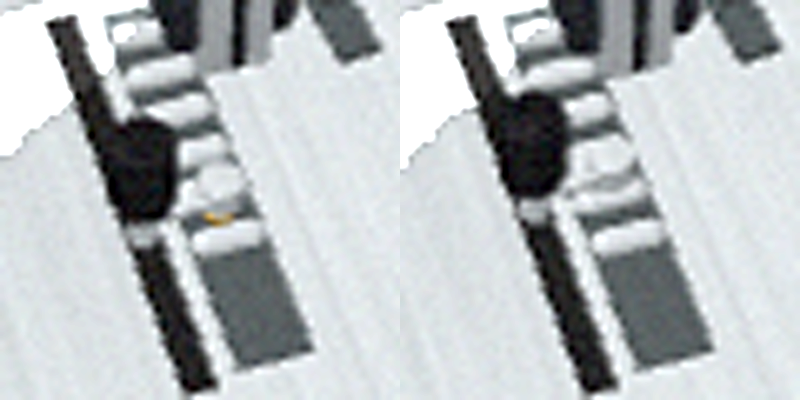

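Left (s9): the roller sits in the first notch, ridge 1 behind it at (230,237). Right (s10): the roller at (612,158) is up on or just past the crest of ridge 2 and not yet seated in notch 2, which agrees with contact offset d≈20 mm. I'll see whether it moves on by itself while I go back down, then push a bit further.

```bash
cat >> h.py <<'E'
def knob(n,save=True):
    s=monitor.get_state();p=s["tool_pos"]
    if save: cv2.imwrite(f"pics/{n}.png",optics.camera("scene"))
    O=np.array([.5581,.0741]);Y=np.array([.4254,.905]);ys=np.arange(-60,60,.5);g=cv2.imread(f"pics/{n}.png").max(2);out=[]
    for h in(.105,.11,.115,.12):
        v=np.array([cv2.getRectSubPix(g,(3,3),tuple(pj([*(O+Y*y/1e3),h])))[1].astype(float).mean() for y in ys])
        d=np.argwhere(v<35)[:,0];out.append((float(ys[d[0]]),float(ys[d[-1]])))
    R=np.array([(-3.5,27),(.5,30),(4.5,31.5),(8,34)])
    print(n,s["time_s"],np.round(p,4),"fy",round((p[0]-.5581)*425.4+(p[1]-.0741)*905,2),np.round(s["force"],1),"right edge shift from s9:",(R-np.array(out))[:,1],"left",(R-np.array(out))[:,0])
E
python3 -c "
from h import *
knob('s11')"
```

```text
s11 16.5667 [0.5894 0.139  0.1887] fy 72.08 [ 0.1 -1.1 -0.4] right edge shift from s9: [8.5 8.5 8.  8. ] left [ 8.5  8.5 64.5 68. ]
```

Call:
send_rows:
  moves:
    - [0,0,15,0]
    - [0,0,35,0]
    - [0,0,58,0]
    - [0,0,80,0]
    - [0,0,100,0]
    - [0,0,114,0]
    - [0,0,120,0]
    - [-8,0,120,0]
    - [-17,0,120,0]
    - [-26,0,120,0]
    - [-34,0,120,0]
    - [-40,0,120,0]

```text
time_s: 17.62
tool_pos: [0.5721, 0.1009, 0.0696]
ee_rot: [[0.427, 0.904, 0.001], [0.904, -0.427, 0.0], [0.001, 0.001, -1.0]]
force: [0.2, -0.6, -0.0]
grip_width: 0.002
```

Call:
send_rows:
  moves:
    - [-1,0,0,0]
    - [-2,0,0,0]
    - [-3,0,0,0]
    - [-4,0,0,0]
    - [-5,0,0,0]
    - [-6,0,0,0]
    - [-6,0,0,0]

```text
time_s: 18.2
tool_pos: [0.5696, 0.0967, 0.0688]
ee_rot: [[0.426, 0.905, -0.0], [0.905, -0.426, -0.0], [-0.0, -0.0, -1.0]]
force: [0.3, 0.2, 0.0]
grip_width: 0.003
```

Call:
send_rows:
  moves:
    - [-0.5,0,0,0]
    - [-1,0,0,0]
    - [-1,0,0,0]

```text
time_s: 18.45
tool_pos: [0.5692, 0.0958, 0.0688]
ee_rot: [[0.426, 0.905, -0.0], [0.905, -0.426, -0.0], [-0.0, -0.0, -1.0]]
force: [0.5, -0.5, 0.9]
grip_width: 0.007
```

Call:
send_rows:
  moves:
    - [-0.5,0,0,0]
    - [-1,0,0,0]
    - [-1,0,0,0]

```text
time_s: 18.7
tool_pos: [0.5688, 0.0949, 0.0688]
ee_rot: [[0.426, 0.905, -0.0], [0.905, -0.426, -0.0], [-0.0, -0.0, -1.0]]
force: [0.1, 0.0, -0.3]
grip_width: 0.0
```

Call:
send_rows:
  moves:
    - [4,0,0,0]
    - [10,0,0,0]
    - [18,0,0,0]
    - [26,0,-10,0]
    - [34,0,-25,0]
    - [40,0,-42,0]
    - [44,0,-62,0]
    - [47,0,-82,0]
    - [48,0,-100,0]
    - [48,0,-114,0]
    - [48,0,-120,0]
    - [48,0,-120,0]

```text
time_s: 19.7
tool_pos: [0.59, 0.1392, 0.1899]
ee_rot: [[0.425, 0.905, 0.002], [0.905, -0.425, 0.001], [0.001, 0.001, -1.0]]
force: [-0.4, 0.7, -0.1]
grip_width: -0.0
```

```bash
python3 -c "
from h import *
knob('s12')"
```

```text
s12 19.7 [0.59   0.1392 0.1899] fy 72.51 [-0.4  0.7 -0.1] right edge shift from s9: [14.5 14.  13.  13.5] left [14.  14.5 64.5 68. ]
```

Lever now in notch 2 (13.9 mm past notch 1) and has rested for over a second. Third click: stop with the finger at y≈9.

Call:
send_rows:
  moves:
    - [0,0,20,0]
    - [0,0,45,0]
    - [0,0,70,0]
    - [0,0,95,0]
    - [0,0,114,0]
    - [0,0,120,0]
    - [-8,0,120,0]
    - [-17,0,120,0]
    - [-27,0,120,0]
    - [-37,0,120,0]
    - [-44,0,120,0]
    - [-48,0,120,0]

```text
time_s: 20.75
tool_pos: [0.5686, 0.0936, 0.0696]
ee_rot: [[0.427, 0.904, 0.001], [0.904, -0.427, 0.0], [0.001, 0.001, -1.0]]
force: [0.8, 0.5, 0.7]
grip_width: 0.002
```

Call:
send_rows:
  moves:
    - [-1,0,0,0]
    - [-2,0,0,0]
    - [-3,0,0,0]
    - [-4,0,0,0]
    - [-5,0,0,0]
    - [-6,0,0,0]
    - [-7,0,0,0]
    - [-8,0,0,0]
    - [-9,0,0,0]
    - [-10,0,0,0]
    - [-11,0,0,0]
    - [-11,0,0,0]

```text
time_s: 21.75
tool_pos: [0.5639, 0.0846, 0.0688]
ee_rot: [[0.426, 0.905, -0.0], [0.905, -0.426, -0.0], [-0.0, -0.0, -1.0]]
force: [0.1, -0.1, 0.0]
grip_width: 0.002
```

Call:
send_rows:
  moves:
    - [-0.5,0,0,0]
    - [-1,0,0,0]
    - [-1.5,0,0,0]
    - [-2,0,0,0]
    - [-2.5,0,0,0]
    - [-3,0,0,0]
    - [-3,0,0,0]
    - [-3,0,0,0]
    - [-3,0,0,0]

```text
time_s: 22.5
tool_pos: [0.5629, 0.0824, 0.0688]
ee_rot: [[0.426, 0.905, 0.0], [0.905, -0.426, -0.0], [-0.0, 0.0, -1.0]]
force: [-1.2, -0.1, -0.1]
grip_width: 0.002
```

Call:
send_rows:
  moves:
    - [4,0,0,0]
    - [10,0,0,0]
    - [18,0,0,0]
    - [26,0,0,0]
    - [34,0,-10,0]
    - [44,0,-25,0]
    - [52,0,-42,0]
    - [58,0,-62,0]
    - [61,0,-85,0]
    - [62,0,-105,0]
    - [62,0,-118,0]
    - [62,0,-120,0]

```text
time_s: 23.5
tool_pos: [0.5905, 0.1396, 0.1912]
ee_rot: [[0.425, 0.905, 0.003], [0.905, -0.425, 0.001], [0.002, 0.002, -1.0]]
force: [-0.2, 0.7, 0.9]
grip_width: -0.001
```

```bash
python3 -c "
from h import *
knob('s13')"
```

```text
s13 23.5 [0.5905 0.1396 0.1912] fy 73.04 [-0.2  0.7  0.9] right edge shift from s9: [28.  27.  26.5 26.5] left [28.  28.  64.5 68. ]
```

Call:
send_rows:
  moves:
    - [10,0,-10,0]
    - [30,0,-25,0]
    - [60,0,-40,0]
    - [90,0,-55,0]
    - [120,0,-70,0]
    - [150,0,-80,0]
    - [180,0,-80,0]
    - [205,0,-80,0]
    - [225,0,-80,0]
    - [235,0,-80,0]
    - [240,0,-80,0]
    - [240,0,-80,0]

```text
time_s: 24.55
tool_pos: [0.6913, 0.3565, 0.267]
ee_rot: [[0.425, 0.905, -0.002], [0.905, -0.425, -0.001], [-0.001, -0.001, -1.0]]
force: [0.2, -0.9, -0.7]
grip_width: -0.001
```

```bash
python3 - <<'E'
from h import *
s=monitor.get_state();print(s["time_s"],np.round(s["tool_pos"],3),np.round(s["qvel"],1))
knob("s14")
def hsv(a,lo,hi):
    k=cv2.inRange(cv2.cvtColor(a,cv2.COLOR_BGR2HSV),lo,hi);_,l,st,c=cv2.connectedComponentsWithStats(k);i=1+st[1:,4].argmax();return c[i].round(1),st[i,4]
for n in("scene0","s12","s14"):
    a=cv2.imread(f"pics/{n}.png")
    print(n,"spool",hsv(a[180:225,305:345],(105,80,20),(130,255,255)),"screwdriver",hsv(a[130:180,310:350],(0,150,60),(8,255,255)))
# blade / presser foot: edge-correlation of local patches
A=cv2.imread("pics/scene0.png",0)
for nm,(x,y,w,h) in dict(blade=(228,185,26,45),presser=(294,153,22,30),spool=(313,188,26,30)).items():
    for n in("s13","s14"):
        B=cv2.imread(f"pics/{n}.png",0);f=lambda i:cv2.Laplacian(cv2.GaussianBlur(i,(3,3),0),cv2.CV_32F)
        m=cv2.matchTemplate(f(B)[y-8:y+h+8,x-8:x+w+8],f(A)[y:y+h,x:x+w],cv2.TM_CCOEFF_NORMED);_,v,_,l=cv2.minMaxLoc(m);print(nm,n,round(v,2),"shift",l[0]-8,l[1]-8)
E
```

```text
24.55 [0.691 0.356 0.267] [ 0.6 -1.9  0.7  2.3  0.5 -0.6  0.8]
s14 24.55 [0.6913 0.3565 0.267 ] fy 312.2 [ 0.2 -0.9 -0.7] right edge shift from s9: [28.5 28.  28.5 28.5] left [27.  26.5 27.5 27.5]
scene0 spool (array([20.3, 17.5]), np.int32(118)) screwdriver (array([21.5, 24.6]), np.int32(458))
s12 spool (array([18.5, 27.5]), np.int32(121)) screwdriver (array([23.1, 27.2]), np.int32(386))
s14 spool (array([18.4, 27.5]), np.int32(119)) screwdriver (array([21.5, 24.7]), np.int32(462))
blade s13 0.85 shift 0 0
blade s14 0.99 shift 0 0
presser s13 0.57 shift 0 0
presser s14 0.97 shift 0 0
spool s13 0.81 shift 0 0
spool s14 0.84 shift 0 0
```

```bash
python3 - <<'E'
from h import *
for n in("scene0","s14"):
    a=cv2.imread(f"pics/{n}.png")[180:225,305:345];k=cv2.inRange(cv2.cvtColor(a,cv2.COLOR_BGR2HSV),(105,80,20),(130,255,255))
    print(n,cv2.boundingRect(k))
from station import sign_off
print(sign_off())
E
```

```text
scene0 (12, 13, 16, 21)
s14 (12, 13, 16, 21)
the job is handed in; nothing more can be done
None
```

I pushed the feed lever with the shut fingertips, one click at a time. It is in the third notch, the job is handed in, and the hand is well clear.

**Rests**
- **First notch:** it rested there for about 2 to 3 s.
- **Second notch:** it rested there for more than 1 s.
- **Third notch:** my last picture puts the lever 27 to 28 mm past the first notch, and 28 mm is expected. It never went past the third notch.

**Other things in the scene:** in the last picture the stitch blade, presser foot, spool and screwdriver show no shift from the start. I did not check the brush, bottle, cone or dish afterwards, but the arm pressed on nothing there. The highest force I read was about 7 N, and the whole job took about 24.6 s of robot time.

**What disagreed along the way**
- **Fingertip height:** in the pictures the fingertips sat about 35 mm above the reported tool position. My first push therefore passed over the knob without touching it, and I redid it lower.
- **First crest:** my first real push stopped short of the first crest. The lever stayed at about 0.018 until I pushed it over.
- **Second crest:** on the way to the second notch the lever paused for about 2 s on or just past the crest. A push about 2 mm further clicked it in.
- **Force readings:** these were too noisy to show the clicks, so I confirmed each one from a picture.
- **Spool:** one colour check seemed to show it 10 px off, because it had picked up a different part of the spool. Its outline is identical in the first and last pictures.

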